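Lock the beam box cover with its R-clip

ROBOT

A 6-joint arm with a two-finger parallel gripper is mounted at the origin on the work surface. World frame = base frame: x ahead of the robot, y to its left, z up, the work surface at z = 0. Lengths are in m, angles in degrees, forces in N, time in s.
With the tool pointing down it reaches from about 0.3 to 1 m from the base axis. Payload 5.1 kg.
Tool frame: the origin (TCP) lies on the centre line of the jaws, within the pads' length; the fingertips stand ahead of it and the grasp point (between the pads) lies 2 mm behind it (finger_overhang is the z of the fingertips in the tool frame, in m); z points along the fingers, y is the line along which they close (so a half turn about z gives the same grasp; the last joint's range is limited). The gripper opens to 95 mm and grips with 3 to 60 N. Pads are 20 mm wide; open, the fingers measure 119 mm over their backs; the gripper's body (75 mm by 180 mm) begins 59 mm behind the grasp point.
Start: joints at [70.439, 7.093, 94.555, -0, 78.352, -4.733], TCP at [0.166, 0.628, 0.232] pointing down, gripper open.
Joint ranges: [-149.61, 149.61], [-58.7, 133.49], [1.44, 155.28], [-77.14, 257.14], [18.33, 153.61], [-166.67, 166.67]. Speed limits (degrees/s): [147.25, 147.25, 180, 180, 180, 180].

INTERFACE

Orientations are given as a 3x3 rotation matrix whose columns are the frame's x, y, z axes.
In Python, from workcell import observe, get_image, finish_job, regions_of, finger_overhang gives the robot as it stands. The module is installed in compiled form; this text tells all that it offers.
- The arm moves only by the shell command python3 -m crank 'ROWS' [FORCE]. ROWS is JSON, a list of rows, each a list of 7 numbers: the finger opening in mm, from 0 to 95.1, then the shift along the world's x, y, z in mm, then the turn, a rotation vector about the world's x, y, z in degrees. In form: [[grip, dx, dy, dz, ax, ay, az], ...]. A call has 1 to 20 rows; each row shifts and turns the commanded pose from where the row before left it; what a row does not reach is not made up. A row lasts 1/8 s, in which the tool goes at most 62.5 mm and 10.7 degrees, less where a joint would pass 70% of its speed; a pose out of reach is approached as far as the arm can. A call with a gripper value outside its range is refused whole. The fingers move at their own pace and stop on an object; FORCE is the grip in N (left out, the last holds). Time passes only in rows, so rows that do not move let the fingers close. It gives the time, the measured TCP pose, the force, the opening and the grip force at its end, in the units of the state.
- observe(): the state, without advancing time (a new reading comes with each control period).
- get_image(name): name is "side" or "top" or "wrist"; returns a dict with "frame" (400x640x3 uint8, red, green, blue), "camera_matrix" (3x3 intrinsics, pixels), "extrinsics" (4x4, takes a point from camera to world coordinates); the wrist camera has in their place "tool_from_camera" (4x4, takes a point from camera to tool coordinates, whose origin is the TCP and whose axes are the flange's). Camera axes: x right, y up, looking along -z (the intrinsics and any distortion apply to the point x, -y, -z); pixel columns grow to the right and rows downward; lengths in m; the calibration is good to about 2 mm. A picture is of the moment at which its call begins: read the wrist's pose just before it. There is no depth.
- finish_job(): hands the job in; it is judged then, once.
Trained networks look in the newest picture that a camera, given by its name, has taken for a name from the list of things; names that differ only in an ending like _2 or _b are one class to them, and where a whole thing is asked for, a point or a joint stands for the part that bears it (a point fixed in the world has none). Each returns a list of dicts, best first, with "conf" (0 to 1); they miss things now and then, are a little off and sometimes report something else, mostly with a low value. They report only what shows in the picture. A call takes as long as a camera call.
- regions_of(query, camera): "mask" (400x640 bool, what is visible of it) and "uv" ([column, row] in pixels, amid what is visible of it).
The state is a dict: "clock": time; "joint_pos": joint angles; "dq": joint speeds; "tau": joint torques, N m; "tcp_pos": TCP position; "tcp_rot": TCP orientation; "contact_force": force on the tool from outside, world axes, zero at the start; "torque": the same for the moment, N m; "width": opening from 0.0 (shut) to 1.0 (fully open); "grasp_force": force on a finger pad.
Only numpy, scipy, OpenCV 4.12 (cv2) and the standard library are available. Lean on these libraries where they do the work, as an engineer would, in place of code of your own. Each camera call takes 0.05 s, during which the arm holds its last target. There are 200 camera calls.

TASK

The laser beam box has been left open: push its hinged cover fully shut, so that the locking stud comes up through the cover's tongue. Then take the R-clip from the bench, start its straight leg in the stud's cross-hole from the front, well into the hole but with the bent leg not yet over the stud, and let go; finally push on its coil until the bent leg has ridden over the stud and snapped round it, the clip fully home and lying flat. Leave everything else on the bench where it is.

Things in the scene. Friction and masses are not known exactly. Their poses are not given: they have to be found in the camera images.
- beam_box: Black laser beam box fixed to the bench, 150 mm deep (x) x 200 wide (y), walls 62 mm tall, open on top, mirror mounts inside. Origin: centre of its underside, z up; +x to the hinge side, -x to the front. There a vertical steel stud, 18 mm diameter, axis at x -93, y 0, top at z 80.5, stands on a bracket reaching to x -111, under the closed cover.
- cover (a joint): Opening angle (rad) of the box's flat cover: 0 = closed, positive = swung up; starts between 0.8 and 1.25. Hinge line along the box's y at x +78 mm, z 64 mm of the box. The hinge is stiff (friction 0.35 N m, cover 220 g): the cover stays at any angle; pushing it down near its front edge takes up to 5 N.
- cover_front (a point): Middle of the cover panel's front edge, on its outer (top) face, moving with the cover; x to the hinge line 154 mm away, z out of the outer face. The panel is 204 mm wide, 4 mm thick. A tongue 50 mm wide reaches 44 mm on beyond this point, with a 26 mm opening through which the stud rises as the cover closes. Closed, the top face is 66 mm above the bench.
- stud_hole (a point): Centre of the stud's cross-hole, 69.5 mm above the bench (3.5 above the closed cover's top face; 11 of stud above it). The hole is 6 mm wide and high, runs level along this frame's x through the 18 mm stud, mouths chamfered to 10 mm wide (not in height). +x points from the front to the hinge, z up.
- clip: R-clip of 4 mm steel wire, 74 mm long, about 30 g, flat on the bench. Origin: below the coil's centre, on the underside; x along the straight leg, away from the coil; z up. Coil 24 mm diameter, z 0 to 8, to be gripped across y from above. Straight leg: axis at y -10, z 2, from the coil to x 62 (round tip). Bent leg on its +y side, bowed round the shaft's place, flared tip at x 52, y 4.
- clip_leg (a joint): Angle (rad) by which the clip's sprung bent leg is spread about the coil's centre: 0 = relaxed, positive = spread. Spring 4 N m/rad; riding over the stud spreads it to about 0.08 rad and takes a push of about 5 to 12 N along the leg. It then snaps back to near 0.
- clip_seat (a point): Point on the straight leg's axis that lies at the stud's centre when the clip is fully home: clip frame (30, -10, 2) mm; axes as the clip. The bent leg first touches the stud when this point is still about 21 mm short of it.
- clip_tip (a point): Tip of the straight leg, clip frame (62, -10, 2) mm; axes as the clip.
- hex_key: Bystander, to be left alone: a black L-shaped hex key, 6 mm bar, 76 x 30 mm, flat on the bench. Origin: underside, below its middle.
- objective: Bystander, to be left alone: a microscope objective, 33 mm across, 46 mm tall, standing on its wide end. Origin: underside, below its middle.
- filter_cube: Bystander, to be left alone: a black filter cube 36 x 32 x 34 mm. Origin: underside, below its middle.
- tube: Bystander, to be left alone: a clear pointed sample tube with a white cap, 16 mm thick, about 110 mm long, lying along its x. Origin: underside, below its middle.
- driver: Bystander, to be left alone: a screwdriver 170 mm long, lying along its x. Origin: underside, below its middle.
- dish: Bystander, to be left alone: a clear shallow dish 90 mm across, 14 mm tall. Origin: underside, below its middle.
- pen: Bystander, to be left alone: a black pen 125 mm long, 10 mm thick, lying along its x. Origin: underside, below its middle.

How it is judged (in metres and radians):
On the way, in this order (a step that is already met when the one before it is completed fails the run):
1. the cover is pushed shut (within 0.03 rad) (value of joint cover below 0.03 rad), for 0.2 s.
2. the clip's straight leg is started in the cross-hole from the front (tip at least level with the stud's centre, in line within 0.2 rad, bent leg not yet over) and let go (value of joint cover below 0.03 rad and x of clip_tip in the frame of stud_hole above 0 m and distance between clip_seat and stud_hole above 0.008 m and x of clip_seat in the frame of stud_hole below 0 m and y of clip_tip in the frame of stud_hole between -0.006 and 0.006 m and z of clip_tip in the frame of stud_hole between -0.006 and 0.006 m and angle between the x axis of clip_seat and the x axis of stud_hole, either way round below 0.2 rad and contact force between the fingers and clip below 0.05 N), for 0.2 s.
At the end, for the whole second after the job is handed in: The cover is shut (within 0.03 rad), the clip's straight leg runs through the cross-hole with its seat within 5 mm of the stud's centre, in line with the hole within 0.15 rad and flat within 0.2 rad, the bent leg snapped back round the stud (spread under 0.05 rad), the clip at rest (value of joint cover below 0.03 rad and distance between clip_seat and stud_hole below 0.005 m and angle between the x axis of clip_seat and the x axis of stud_hole, either way round below 0.15 rad and value of joint clip_leg below 0.05 rad and angle between the z axis of clip and the z axis of stud_hole, either way round below 0.2 rad and linear speed of clip below 0.02 m/s); the robot touches nothing.
It fails at once if a bystander is moved by more than 25 mm (distance of any of hex_key, objective, filter_cube, tube, driver, dish, pen from where it was at the start of the episode above 0.025 m).
It also fails if it takes over 61 s, if anything falls off the work surface, if the arm or the gripper's body presses on something with over 40 N, if the wrist force passes 120 N, or if a joint passes its speed limit or range.

## Working session

There is one attempt and no reset: what is moved stays moved. The work goes in short steps, Python scripts to look and compute and a shell command to move; the robot and the scene stay as the last step left them, time stands still between calls to the robot, and variables do not carry over. Pictures are saved under pics/ and viewed, at most 10 in all, crops included, and the job is handed in when it is done.

```bash
mkdir -p pics; cat > h.py <<'E'
import numpy as np,cv2
from workcell import *
def cam(n):
    s=observe(); im=get_image(n); K=np.array(im["camera_matrix"])
    if n=="wrist":
        T=np.eye(4);T[:3,:3]=s["tcp_rot"];T[:3,3]=s["tcp_pos"];E=T@np.array(im["tool_from_camera"])
    else:E=np.array(im["extrinsics"])
    return im["frame"],K,E
def ray(uv,K,E,z):
    uv=np.atleast_2d(uv).astype(float)
    d=np.c_[(uv[:,0]-K[0,2])/K[0,0],-(uv[:,1]-K[1,2])/K[1,1],-np.ones(len(uv))]@E[:3,:3].T
    o=E[:3,3]; return o+d*((z-o[2])/d[:,2])[:,None]
def proj(P,K,E):
    p=(np.atleast_2d(P)-E[:3,3])@E[:3,:3]
    return np.c_[K[0,0]*p[:,0]/-p[:,2]+K[0,2],K[1,1]*-p[:,1]/-p[:,2]+K[1,2]]
def save(f,n):cv2.imwrite(n,f[:,:,::-1])
E
python3 - <<'E'
from h import *
print(finger_overhang if not callable(finger_overhang) else finger_overhang())
s=observe();print(s["clock"],s["tcp_pos"],s["tcp_rot"])
for c in("top","side"):
    f,K,E=cam(c);save(f,f"pics/{c}0.png");print(c,K.round(1).tolist(),E.round(3).tolist(),f.shape)
    for q in("beam_box","cover","clip","hex_key","objective","filter_cube","tube","driver","dish","pen"):
        r=regions_of(q,c)[:2]
        print(q,[(round(x["conf"],2),np.round(x["uv"]).tolist(),int(x["mask"].sum()),ray(x["uv"],K,E,0.004)[0].round(3).tolist()) for x in r])
E
```

```text
0.017
0.0 [0.16619177 0.6277752  0.23040536] [[-9.66690856e-01  2.55946028e-01 -6.46972715e-04]
 [ 2.55946815e-01  9.66688902e-01 -1.94808168e-03]
 [ 1.26817575e-04 -2.04878335e-03 -9.99997893e-01]]
top [[497.9, 0.0, 324.4], [0.0, 497.9, 199.9], [0.0, 0.0, 1.0]] [[0.026, 0.994, -0.109, 0.398], [-0.999, 0.029, 0.026, 0.04], [0.029, 0.108, 0.994, 1.423], [0.0, 0.0, 0.0, 1.0]] (400, 640, 3)
beam_box [(0.94, [369.0, 171.0], 4606, [0.64, -0.123, 0.004])]
cover []
clip [(0.53, [183.0, 213.0], 91, [0.503, 0.402, 0.004])]
hex_key [(0.47, [224.0, 189.0], 78, [0.575, 0.289, 0.004])]
objective [(0.46, [248.0, 234.0], 100, [0.451, 0.218, 0.004])]
filter_cube [(0.75, [423.0, 258.0], 166, [0.395, -0.282, 0.004])]
tube [(0.61, [259.0, 120.0], 196, [0.781, 0.198, 0.004]), (0.24, [182.0, 214.0], 47, [0.502, 0.404, 0.004])]
driver []
dish [(0.85, [191.0, 145.0], 667, [0.7, 0.391, 0.004])]
pen [(0.49, [462.0, 235.0], 163, [0.465, -0.394, 0.004])]
side [[508.7, 0.0, 324.9], [0.0, 508.7, 204.3], [0.0, 0.0, 1.0]] [[-0.938, 0.228, -0.259, 0.154], [-0.345, -0.585, 0.734, 1.088], [0.016, 0.779, 0.627, 0.988], [0.0, 0.0, 0.0, 1.0]] (400, 640, 3)
beam_box [(0.74, [318.0, 168.0], 5215, [0.65, -0.241, 0.004])]
cover [(0.8, [321.0, 145.0], 2203, [0.691, -0.378, 0.004])]
clip [(0.67, [281.0, 323.0], 60, [0.504, 0.398, 0.004])]
hex_key [(0.42, [271.0, 279.0], 17, [0.585, 0.28, 0.004])]
objective [(0.54, [331.0, 271.0], 195, [0.449, 0.194, 0.004])]
filter_cube [(0.74, [319.0, 171.0], 4961, [0.641, -0.225, 0.004]), (0.41, [396.0, 173.0], 131, [0.395, -0.306, 0.004])]
tube [(0.78, [223.0, 240.0], 163, [0.774, 0.191, 0.004])]
driver [(0.65, [368.0, 365.0], 468, [0.276, 0.435, 0.004]), (0.48, [290.0, 324.0], 8, [0.481, 0.393, 0.004])]
dish [(0.73, [283.0, 324.0], 3, [0.499, 0.399, 0.004]), (0.6, [214.0, 295.0], 794, [0.695, 0.378, 0.004])]
pen [(0.65, [364.0, 364.0], 530, [0.284, 0.437, 0.004]), (0.64, [378.0, 158.0], 124, [0.478, -0.373, 0.004])]
```

```bash
python3 - <<'E'
from h import *
a=cv2.imread("pics/top0.png");b=cv2.imread("pics/side0.png")
cv2.imwrite("pics/a.png",np.vstack([cv2.resize(a[90:290,150:500],None,fx=2.2,fy=2.2,interpolation=2)[:, :770],])) 
cv2.imwrite("pics/b.png",cv2.resize(b[90:340,180:460],None,fx=2.4,fy=2.4,interpolation=2))
E
```

```text
(no output)
```

View pics/a.png

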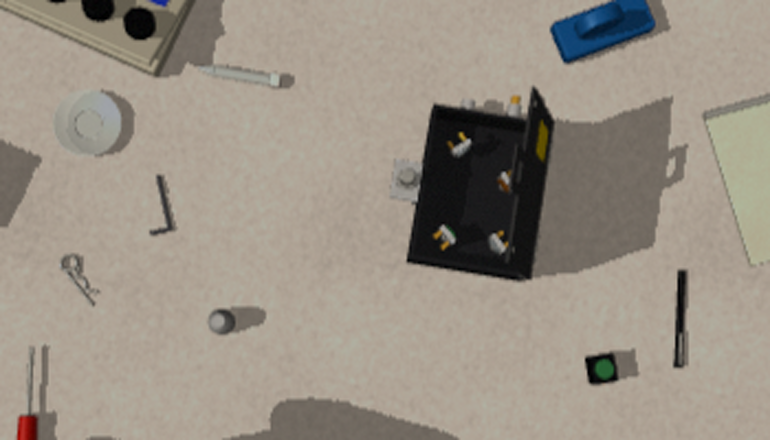

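View pics/b.png

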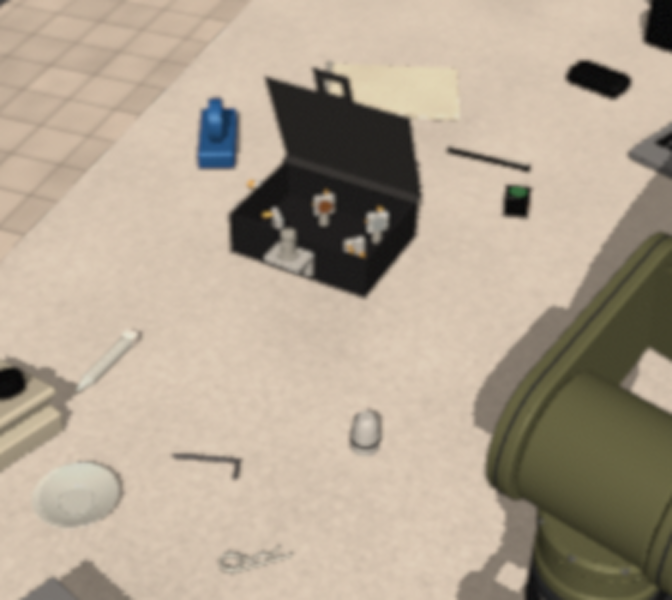

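The top view shows the box with its front (and stud, at crop (407,177)) toward +y and the clip with its coil at (72,262) and legs toward (95,303). The side view shows the open cover, with its front corners at (267,78) and (410,120). Next I fit the box pose and cover angle.

```bash
python3 - <<'E'
from h import *
from scipy.optimize import least_squares
_,Kt,Et=cam("top");_,Ks,Es=cam("side")
t=np.array([[435,105],[408,262],[407,175]])/2.2+[150,90]
tb=np.array([[-75,100,62],[-75,-100,62],[-93,0,80.5]])/1e3
s=np.array([[365,295],[232,213],[231,250],[267,78],[410,120],[289,231]])/2.4+[180,90]
def mod(p,th=None):
    c,q=np.cos(p[2]),np.sin(p[2]);R=np.array([[c,-q,0],[q,c,0],[0,0,1]])
    f=lambda B:np.array(B)@R.T+[p[0],p[1],0]
    th=p[3];cx,cz=.078-.154*np.cos(th),.064+.154*np.sin(th)
    sb=[[-.075,-.1,0],[-.075,.1,.062],[-.075,.1,0],[cx,.102,cz],[cx,-.102,cz],[-.093,0,.0805]]
    return f(tb),f(sb)
def res(p):
    a,b=mod(p);return np.r_[(proj(a,Kt,Et)-t).ravel(),(proj(b,Ks,Es)-s).ravel()]
r=least_squares(res,[.64,-.1,-1.6,1.0],loss="soft_l1");p=r.x
print(p,np.degrees(p[2:]),res(p).round(1))
c,q=np.cos(p[2]),np.sin(p[2]);x=np.array([c,q])
print("x axis",x,"hinge",p[:2]+.078*x,"stud",p[:2]-.093*x)
for th in np.linspace(p[3]+.25,0,8):
    # push point r=.14 on outer face
    P=p[:2]+x*(.078-.14*np.cos(th));print(round(th,2),P.round(3),round(.066+.14*np.sin(th),3))
E
```

```text
[ 0.61258951 -0.11689514 -1.72030682  1.23532147] [-98.56632021  70.7787064 ] [ 0.4  0.3  0.4 -0.9  1.   1.  -0.   2.1 -1.2  0.1  0.1  0.6 -0.2 -0.2
  0.3  0.2 -0.3  0.6]
x axis [-0.1489541  -0.98884411] hinge [ 0.60097109 -0.19402498] stud [ 0.62644224 -0.02493263]
1.49 [ 0.603 -0.182] 0.205
1.27 [ 0.607 -0.153] 0.2
1.06 [ 0.611 -0.126] 0.188
0.85 [ 0.615 -0.103] 0.171
0.64 [ 0.618 -0.083] 0.149
0.42 [ 0.62  -0.068] 0.124
0.21 [ 0.621 -0.059] 0.095
0.0 [ 0.622 -0.056] 0.066
```

```bash
python3 -m crank '[[0,22,-41,7,0,0,0],[0,22,-41,7,0,0,0],[0,22,-41,7,0,0,0],[0,22,-41,7,0,0,0],[0,22,-41,7,0,0,0],[0,22,-41,7,0,0,0],[0,22,-41,7,0,0,0],[0,22,-41,7,0,0,0],[0,22,-41,7,0,0,0],[0,22,-41,7,0,0,0],[0,22,-41,7,0,0,0],[0,22,-41,7,0,0,0],[0,22,-41,7,0,0,0],[0,22,-41,7,0,0,0],[0,22,-41,7,0,0,0],[0,22,-41,7,0,0,0],[0,22,-41,7,0,0,0],[0,22,-41,7,0,0,0],[0,22,-41,7,0,0,0],[0,22,-41,7,0,0,0]]'
```

```text
clock: 3.7
tcp_pos: [0.6069, -0.1931, 0.3719]
tcp_rot: [[-0.967, 0.256, 0.0], [0.256, 0.967, 0.0], [-0.0, 0.0, -1.0]]
contact_force: [0.5, 0.0, 0.8]
width: 0.01
grasp_force: 0.0
```

```bash
python3 -m crank '[[0,0,-2,-40,0,0,0],[0,0,-2,-40,0,0,0],[0,0,-2,-40,0,0,0],[0,0,-2,-40,0,0,0],[0,0,20,0,0,0,0],[0,0,19,-2,0,0,0],[0,2,14,-6,0,0,0],[0,2,14,-7,0,0,0],[0,2,11,-8,0,0,0],[0,1,10,-9,0,0,0],[0,1,9,-10,0,0,0],[0,1,8,-11,0,0,0],[0,1,7,-11,0,0,0],[0,1,6,-12,0,0,0]]'
```

```text
clock: 5.45
tcp_pos: [0.6172, -0.0811, 0.1346]
tcp_rot: [[-0.967, 0.256, -0.001], [0.256, 0.967, 0.0], [0.001, 0.0, -1.0]]
contact_force: [-0.4, 0.7, 1.5]
width: 0.006
grasp_force: 0.8
```

```bash
python3 -m crank '[[0,1,4,-13,0,0,0],[0,0,4,-13,0,0,0],[0,0,2,-13,0,0,0],[0,0,1,-13,0,0,0],[0,0,0,-2,0,0,0],[0,0,0,0,0,0,0],[0,0,0,0,0,0,0]]'
```

```text
clock: 6.32
tcp_pos: [0.6187, -0.0708, 0.0832]
tcp_rot: [[-0.967, 0.256, 0.0], [0.256, 0.967, 0.0], [-0.0, 0.0, -1.0]]
contact_force: [-3.3, 0.7, 9.4]
width: 0.006
grasp_force: 5.0
```

```bash
python3 -m crank '[[0,0,0,-2,0,0,0],[0,0,0,0,0,0,0],[0,0,0,0,0,0,0],[0,0,0,40,0,0,0],[0,0,20,50,0,0,0],[0,0,20,50,0,0,0],[95,0,0,30,0,0,0],[95,0,0,0,0,0,0]]' && python3 - <<'E'
from h import *
s=observe();print(s["clock"],s["tcp_pos"])
f,K,E=cam("wrist");save(f,"pics/w1.png");np.savez("w1.npz",K=K,E=E)
print(K.round(1).tolist(),E.round(3).tolist())
print("stud guess uv",proj([.6264,-.0249,.0805],K,E))
for q in("beam_box","cover","cover_front"):
    for x in regions_of(q,"wrist")[:2]:print(q,x["conf"],x["uv"],x["mask"].sum())
E
```

```text
clock: 7.32
tcp_pos: [0.6196, -0.0308, 0.2524]
tcp_rot: [[-0.967, 0.256, 0.005], [0.256, 0.967, -0.001], [-0.005, 0.0, -1.0]]
contact_force: [0.0, -0.1, -0.3]
width: 0.16
grasp_force: 0.0
7.325 [ 0.61962732 -0.03079629  0.25235624]
[[286.8, 0.0, 315.8], [0.0, 286.8, 201.6], [0.0, 0.0, 1.0]] [[0.255, -0.935, -0.245, 0.552], [0.967, 0.247, 0.065, -0.012], [-0.0, -0.253, 0.967, 0.406], [0.0, 0.0, 0.0, 1.0]]
stud guess uv [[321.66774712 193.12557078]]
beam_box 0.72 [246.5, 178.9] 18280
cover 0.9 [253.7, 177.1] 17220
cover_front 0.56 [248.3, 179.6] 16941
```

View pics/w1.png

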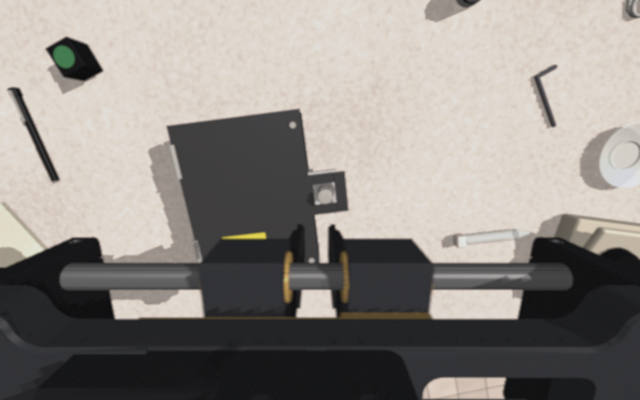

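```bash
python3 -m crank '[[95,13,2,-50,0,0,0],[95,12,0,-50,0,0,0],[95,0,0,-30,0,0,0],[95,0,0,0,0,0,0],[95,0,0,0,0,0,0]]' && python3 - <<'E'
from h import *
f,K,E=cam("wrist");np.savez("w2.npz",K=K,E=E,f=f)
u=proj([.6264,-.0249,.0805],K,E)[0];print(u)
c=np.clip(np.round(u).astype(int),[80,60],[560,340]);x0,y0=c[0]-80,c[1]-60;print(x0,y0)
save(cv2.resize(np.ascontiguousarray(f[y0:y0+120,x0:x0+160]),None,fx=5,fy=5,interpolation=2),"pics/w2.png")
E
```

```text
clock: 8.15
tcp_pos: [0.6436, -0.0289, 0.1201]
tcp_rot: [[-0.967, 0.256, 0.0], [0.256, 0.967, -0.0], [-0.0, -0.0, -1.0]]
contact_force: [0.7, -0.1, 0.3]
width: 0.855
grasp_force: 0.0
[314.06510675 204.27640936]
234 144
```

View pics/w2.png

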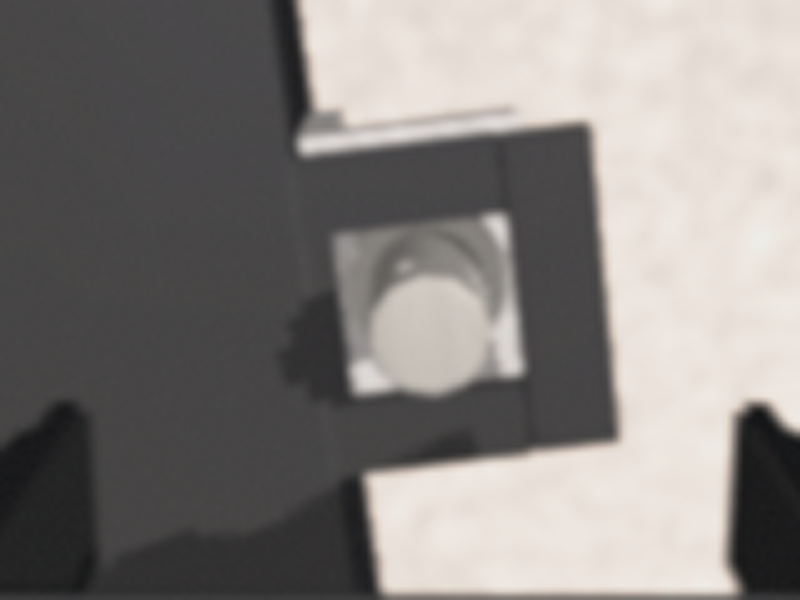

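The close-up shows the stud top at crop (430,335), centred in the tongue's opening; the tongue's outer corners are at (590,125) and (617,438).

```bash
python3 - <<'E'
from h import *
d=np.load("w2.npz");K,E=d["K"],d["E"]
P=lambda l,z:ray(np.array(l)/5+[234,144],K,E,z)
print("stud",P([[430,335]],.0805).round(4))
q=P([[590,125],[617,438],[333,233],[508,213],[523,375],[352,395],[300,152],[360,472],[274,0],[378,595]],.066)[:,:2];print(q.round(4))
a=lambda v:np.degrees(np.arctan2(v[1],v[0]))
print("y-dir edges", [a(q[i]-q[j])+0 for i,j in((1,0),(5,2),(4,3),(9,8))])
print("x-dir", [a(q[i]-q[j]) for i,j in((2,3),(5,4),(6,0),(7,1))])
print("sizes",np.linalg.norm(q[1]-q[0]),np.linalg.norm(q[2]-q[3]),np.linalg.norm(q[2]-q[5]),"open ctr",q[2:6].mean(0),"tongue end mid",q[:2].mean(0))
E
```

```text
stud [[ 0.6322 -0.0221  0.0805]]
[[ 6.115e-01  7.500e-03]
 [ 6.596e-01  6.000e-04]
 [ 6.174e-01 -3.290e-02]
 [ 6.211e-01 -7.200e-03]
 [ 6.461e-01 -1.090e-02]
 [ 6.425e-01 -3.690e-02]
 [ 6.046e-01 -3.430e-02]
 [ 6.549e-01 -3.900e-02]
 [ 5.827e-01 -3.200e-02]
 [ 6.757e-01 -4.180e-02]]
y-dir edges [np.float64(-8.109588554918831), np.float64(-9.00462747197031), np.float64(-8.636394097614577), np.float64(-6.012813722852631)]
x-dir [np.float64(-98.13919677451617), np.float64(-97.77854932254509), np.float64(-99.44430009780443), np.float64(-96.75648381283627)]
sizes 0.048574885419343024 0.02603805480580699 0.025381192807891678 open ctr [ 0.63178238 -0.0219857 ] tongue end mid [0.63556281 0.00404555]
```

```bash
python3 -m crank '[[95,0,0,50,0,0,0],[95,0,0,50,0,0,0],[95,-13,29,0,0,0,-9.6],[95,-13,29,0,0,0,-9.6],[95,-13,29,0,0,0,-9.6],[95,-13,29,0,0,0,-9.6],[95,-13,29,0,0,0,-9.6],[95,-13,29,0,0,0,-9.6],[95,-13,29,0,0,0,-9.6],[95,-13,29,0,0,0,-9.6],[95,-13,29,0,0,0,-9.6],[95,-13,29,0,0,0,-9.6],[95,-13,29,0,0,0,-9.6],[95,-13,29,0,0,0,-9.6],[95,-13,29,0,0,0,-9.6],[95,-13,29,0,0,0,-9.6],[95,0,0,-50,0,0,0],[95,0,0,-50,0,0,0],[95,0,0,0,0,0,0],[95,0,0,0,0,0,0]]' && python3 - <<'E'
from h import *
f,K,E=cam("wrist");np.savez("w3.npz",K=K,E=E,f=f);print(observe()["joint_pos"])
for x in regions_of("clip","wrist")[:2]:
    m=x["mask"];ys,xs=np.nonzero(m);print(x["conf"],x["uv"],m.sum(),xs.min(),xs.max(),ys.min(),ys.max())
cv2.imwrite("pics/w3.png",cv2.resize(np.ascontiguousarray(f[100:300,190:450,::-1]),None,fx=3,fy=3,interpolation=2))
E
```

```text
clock: 10.7
tcp_pos: [0.4629, 0.3782, 0.1228]
tcp_rot: [[0.859, 0.511, 0.004], [0.511, -0.859, 0.003], [0.004, -0.0, -1.0]]
contact_force: [1.1, 0.1, 1.2]
width: 0.999
grasp_force: 0.0
[3.41067665e+01 5.64053212e+00 1.06952144e+02 2.15180899e-03
 6.70653211e+01 9.33477402e+01]
0.96 [318.0, 155.4] 827 305 332 126 202
0.5 [218.0, 225.1] 122 212 225 218 238
```

View pics/w3.png

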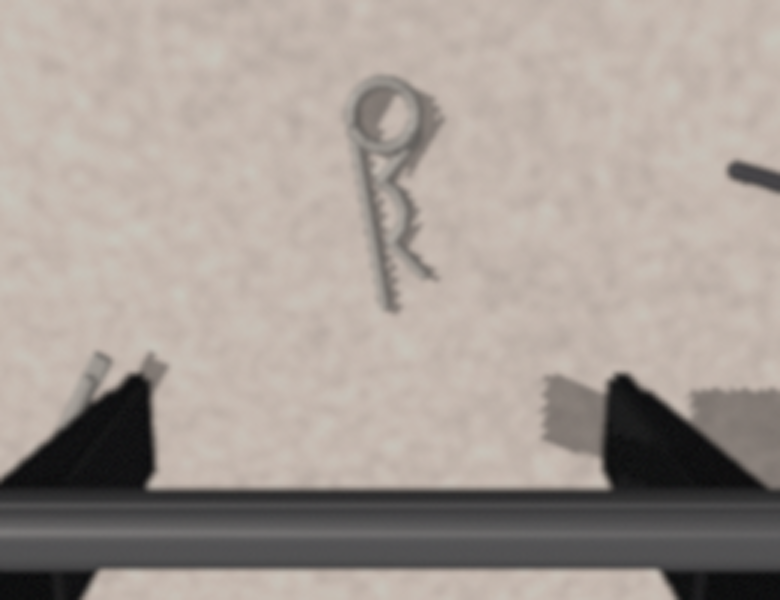

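The clip shows clearly: coil centre at crop (384,115), straight leg from (358,150) to its tip at (391,308), and the bent leg on the right as expected.

```bash
python3 - <<'E'
from h import *
d=np.load("w3.npz");K,E=d["K"],d["E"]
P=lambda l,z:ray(np.array(l)/3+[190,100],K,E,z)[:,:2]
c=P([[384,115]],.006)[0];l=P([[358,150],[391,308]],.003)
u=(l[1]-l[0])/np.linalg.norm(l[1]-l[0]);n=np.array([-u[1],u[0]])
print("coil",c,"leg",l,"yaw",np.degrees(np.arctan2(u[1],u[0])))
print("tip rel coil",(l[1]-c)@u,(l[1]-c)@n,(l[0]-c)@n)
s=observe();R=np.array(s["tcp_rot"]);g=c-s["tcp_pos"][:2]
print("to coil mm",g*1e3,"tool",g@R[:2,:2])
E
```

```text
coil [0.51674937 0.40810746] leg [[0.50329082 0.40953865]
 [0.46470607 0.37424639]] yaw -137.55181974789312
tip rel coil 0.06125575240050096 -0.01013954548205507 -0.01013954548205507
to coil mm [53.38438637 29.57031474] tool [0.06099657 0.00188976]
```

```bash
python3 -m crank '[[60,27,15,-15,0,0,5.9],[60,26.5,14.5,-15,0,0,5.8],[60,0,0,-30,0,0,0],[60,0,0,-25,0,0,0],[60,0,0,-14,0,0,0],[60,0,0,-5.5,0,0,0],[60,0,0,0,0,0,0],[10,0,0,0,0,0,0],[10,0,0,0,0,0,0],[10,0,0,0,0,0,0],[10,0,0,0,0,0,0]]' 20
```

```text
clock: 12.18
tcp_pos: [0.5162, 0.4079, 0.0173]
tcp_rot: [[0.738, 0.675, 0.003], [0.675, -0.738, 0.002], [0.004, 0.0, -1.0]]
contact_force: [-0.3, -0.1, 5.7]
width: 0.271
grasp_force: 3.0
```

```bash
python3 -m crank '[[10,0,0,1,0,0,0],[10,0,0,0,0,0,0],[10,0,0,0,0,0,0],[10,0,0,0,0,0,0],[10,0,0,0,0,0,0]]' 20
```

```text
clock: 12.8
tcp_pos: [0.5158, 0.4075, 0.0173]
tcp_rot: [[0.738, 0.675, 0.002], [0.675, -0.738, 0.001], [0.002, 0.0, -1.0]]
contact_force: [0.3, 0.9, 6.3]
width: 0.245
grasp_force: 22.3
```

```bash
python3 -m crank '[[10,0,0,20,0,0,0],[10,0,0,45,0,0,0],[10,0,0,48,0,0,0],[10,10,-43,0,0,0,9.8],[10,10,-43,0,0,0,9.8],[10,10,-43,0,0,0,9.8],[10,10,-43,0,0,0,9.8],[10,10,-43,0,0,0,0],[10,10,-43,0,0,0,0],[10,10,-43,0,0,0,0],[10,10,-43,0,0,0,0],[10,10,-43,0,0,0,0],[10,10,-43,0,0,0,0],[10,10,-39,0,0,0,0],[10,0,0,0,0,0,0],[10,0,0,0,0,0,0]]' && python3 - <<'E'
from h import *
f,K,E=cam("wrist");np.savez("w4.npz",K=K,E=E,f=f)
u=proj([.632,-.022,.0805],K,E)[0];print(u,observe()["joint_pos"])
x0,y0=240,120
cv2.imwrite("pics/w4.png",cv2.resize(np.ascontiguousarray(f[y0:y0+150,x0:x0+160,::-1]),None,fx=4,fy=4,interpolation=2))
E
```

```text
clock: 14.8
tcp_pos: [0.6243, -0.0618, 0.129]
tcp_rot: [[0.145, 0.989, -0.001], [0.989, -0.145, 0.001], [0.0, -0.001, -1.0]]
contact_force: [0.2, 0.8, -0.9]
width: 0.244
grasp_force: 20.0
[317.83929868 171.26377695] [-1.05164743e+01  9.04649806e+00  1.02620152e+02  1.76845208e-02
  6.83905806e+01 -2.23051246e+00]
```

View pics/w4.png

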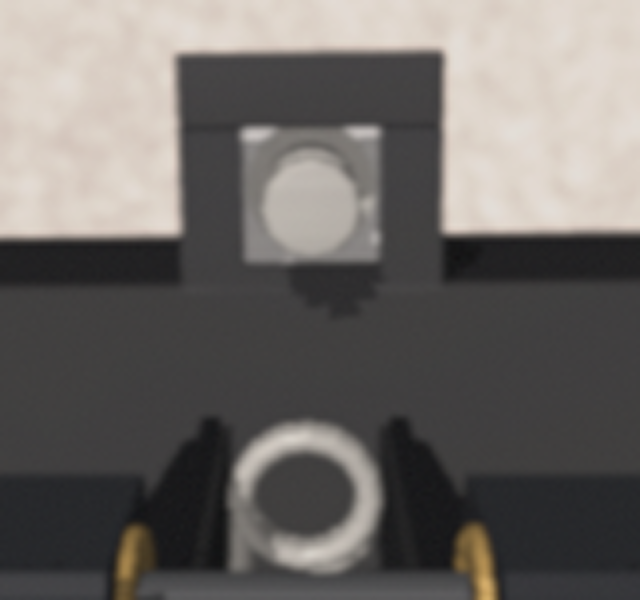

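The view shows the stud top at crop (310,200) inside the tongue, and the held coil at (307,495), square between the fingers.

```bash
python3 - <<'E'
from h import *
d=np.load("w4.npz");K,E=d["K"],d["E"]
P=lambda l,z:ray(np.array(l)/4+[240,120],K,E,z)[:,:2]
t=np.array([.6243,-.0618]);R=np.array([[.145,.989],[.989,-.145]])
s=P([[310,200]],.0805)[0];c=P([[307,495]],.119)[0]
o=P([[241,128],[382,126],[382,263],[245,264]],.066);e=P([[178,55],[443,52],[182,285],[443,285]],.066)
print("stud",s,"open ctr",o.mean(0),"coil",c,"coil tool",(c-t)@R)
a=lambda v:np.degrees(np.arctan2(v[1],v[0]))
print([a(o[1]-o[0]),a(o[2]-o[3]),a(e[1]-e[0])],[a(o[3]-o[0]),a(o[2]-o[1]),a(e[2]-e[0]),a(e[3]-e[1])],"tongue mid",e[:2].mean(0))
E
```

```text
stud [ 0.6318906  -0.02107527] open ctr [ 0.632221   -0.02250027] coil [ 0.62558851 -0.06043012] coil tool [0.00154164 0.0010757 ]
[np.float64(-7.490029234154724), np.float64(-7.855826680337838), np.float64(-7.668107928175553)] [np.float64(-97.37098704297381), np.float64(-97.322444646924), np.float64(-98.83536795875034), np.float64(-96.56457166381925)] tongue mid [0.63559444 0.00361238]
```

```bash
python3 -m crank '[[10,7,30,0,0,0,0],[10,7,30,0,0,0,0],[10,7,30,0,0,0,0],[10,7.7,31,0,0,0,0],[10,0,0,-24,0,0,0],[10,0,0,-20,0,0,0],[10,0,0,0,0,0,0],[10,0,0,0,0,0,0],[10,0,0,0,0,0,0]]' && python3 -c "
from workcell import observe;s=observe();print(s['tcp_pos'],s['tcp_rot'])"
```

```text
clock: 15.98
tcp_pos: [0.6542, 0.0585, 0.0863]
tcp_rot: [[0.145, 0.989, 0.002], [0.989, -0.145, -0.0], [0.0, 0.002, -1.0]]
contact_force: [0.2, -0.9, 0.3]
width: 0.243
grasp_force: 20.0
[0.65422599 0.05851128 0.08628959] [[ 1.45323939e-01  9.89382669e-01  1.69908813e-03]
 [ 9.89384101e-01 -1.45324123e-01 -1.53382286e-05]
 [ 2.31743116e-04  1.68327980e-03 -9.99998556e-01]]
```

```bash
python3 - <<'E'
from h import *
a=[]
for i in range(8):get_image("wrist");a.append(observe()["tcp_pos"])
a=np.array(a)*1e3;print(a.round(1),a.mean(0),observe()["contact_force"])
E
```

```text
[[654.2  58.5  86.2]
 [654.1  58.6  86.1]
 [654.   58.6  86. ]
 [653.9  58.6  85.8]
 [653.8  58.7  85.6]
 [653.7  58.7  85.5]
 [653.7  58.8  85.4]
 [653.6  58.8  85.3]] [653.8877702   58.64607261  85.73823882] [-0.12817303  0.51588388 -1.19555687]
```

```bash
python3 - <<'E'
from h import *
a=[]
for i in range(20):get_image("side");a.append(observe()["tcp_pos"])
a=np.array(a)*1e3;print(a[::3].round(1).tolist(),observe()["contact_force"])
E
```

```text
[[653.6, 58.8, 85.2], [653.5, 58.9, 85.1], [653.5, 58.8, 85.1], [653.6, 58.9, 85.1], [653.6, 58.8, 85.1], [653.6, 58.8, 85.2], [653.6, 58.9, 85.2]] [ 0.34857648  0.80481759 -0.50115752]
```

```bash
python3 -m crank '[[10,-0.6,0,-0.3,0,0,0],[10,-0.4,-3,0,0,0,0],[10,-0.4,-3,0,0,0,0],[10,-0.4,-3,0,0,0,0],[10,-0.4,-3,0,0,0,0],[10,-0.4,-3,0,0,0,0],[10,-0.5,-3,0,0,0,0],[10,0,0,0,0,0,0],[10,0,0,0,0,0,0],[10,0,0,0,0,0,0],[10,0,0,0,0,0,0]]' 
```

```text
clock: 18.75
tcp_pos: [0.6506, 0.0409, 0.085]
tcp_rot: [[0.145, 0.989, 0.0], [0.989, -0.145, -0.0], [-0.0, 0.0, -1.0]]
contact_force: [1.5, -1.0, 0.0]
width: 0.243
grasp_force: 20.0
```

```bash
python3 -m crank '[[10,-0.4,-3,0,0,0,0],[10,-0.4,-3,0,0,0,0],[10,-0.5,-3,0,0,0,0],[10,0,0,0,0,0,0],[10,0,0,0,0,0,0]]' 
```

```text
clock: 19.38
tcp_pos: [0.6492, 0.0314, 0.0849]
tcp_rot: [[0.145, 0.989, 0.0], [0.989, -0.145, -0.001], [-0.001, 0.0, -1.0]]
contact_force: [2.1, -1.7, 0.1]
width: 0.244
grasp_force: 20.0
```

```bash
python3 -m crank '[[10,0.3,-3,0,0,0,0],[10,0.1,-2,0,0,0,0],[10,0,0,0,0,0,0],[10,0,0,0,0,0,0],[10,0,0,0,0,0,0]]' && python3 - <<'E'
from h import *
f,K,E=cam("side");print(proj([.632,-.022,.07],K,E))
u=proj([.632,-.0,.07],K,E)[0].astype(int)
cv2.imwrite("pics/s5.png",cv2.resize(np.ascontiguousarray(f[u[1]-40:u[1]+40,u[0]-50:u[0]+50,::-1]),None,fx=7,fy=7,interpolation=2))
E
```

```text
clock: 20.0
tcp_pos: [0.6494, 0.0269, 0.0847]
tcp_rot: [[0.145, 0.989, -0.0], [0.989, -0.145, 0.0], [-0.0, -0.0, -1.0]]
contact_force: [-0.2, 0.6, 0.2]
width: 0.244
grasp_force: 20.0
[[298.11138936 189.81903424]]
```

View pics/s5.png

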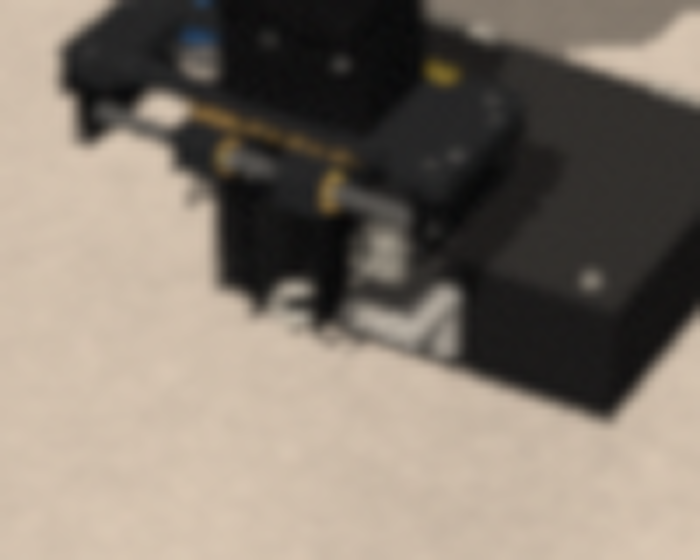

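```bash
python3 -m crank '[[26,0,0,0,0,0,0],[30,0,0,0,0,0,0],[45,0,0,0,0,0,0],[45,0,0,0,0,0,0],[45,0,0,0,0,0,0],[45,0,0,0,0,0,0]]'&& python3 - <<'E'
from h import *
s=observe();f,K,E=cam("wrist");np.savez("w6.npz",K=K,E=E,f=f)
cv2.imwrite("pics/w6.png",cv2.resize(np.ascontiguousarray(f[160:300,230:410,::-1]),None,fx=4,fy=4,interpolation=2))
E
```

```text
clock: 20.8
tcp_pos: [0.6496, 0.0268, 0.0849]
tcp_rot: [[0.145, 0.989, 0.0], [0.989, -0.145, -0.0], [-0.0, 0.0, -1.0]]
contact_force: [0.3, -0.9, -0.3]
width: 0.47
grasp_force: 0.0
```

View pics/w6.png

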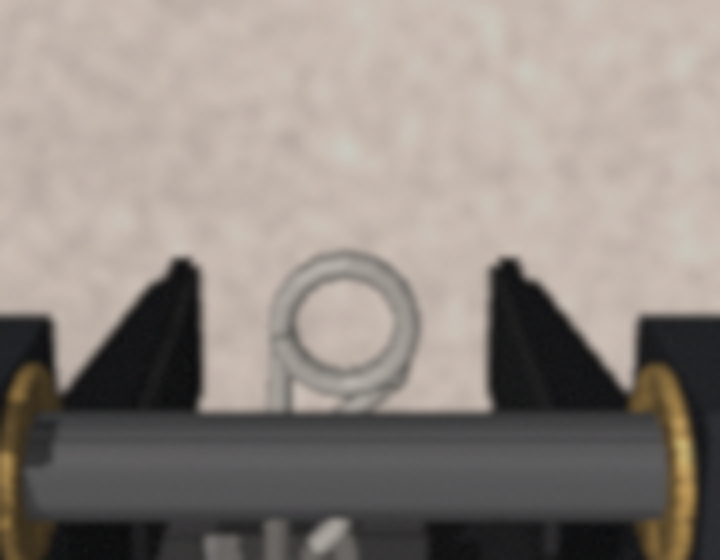

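The clip is let go and stays up in the hole, with the coil at crop (345,320) clear of both fingers. Next I back off, close the fingers and come down behind the coil.

```bash
python3 -m crank '[[45,0,0,10,0,0,0],[45,0,0,25,0,0,0],[45,0,0,25,0,0,0],[0,2.4,17,0,0,0,0],[0,2.4,17,0,0,0,0],[0,0,0,0,0,0,0],[0,0,0,0,0,0,0],[0,0,0,0,0,0,0],[0,0,0,-30,0,0,0],[0,0,0,-25,0,0,0],[0,0,0,-13,0,0,0],[0,0,0,0,0,0,0],[0,0,0,0,0,0,0],[0,0,0,0,0,0,0],[0,0,0,0,0,0,0],[0,0,0,0,0,0,0]]' 20
```

```text
clock: 22.85
tcp_pos: [0.6546, 0.0609, 0.0773]
tcp_rot: [[0.145, 0.989, 0.001], [0.989, -0.145, 0.0], [0.0, 0.001, -1.0]]
contact_force: [0.2, -0.2, 0.6]
width: 0.007
grasp_force: 0.0
```

```bash
python3 -m crank '[[0,-0.4,-3,0,0,0,0],[0,-0.4,-3,0,0,0,0],[0,-0.4,-3,0,0,0,0],[0,-0.4,-3,0,0,0,0],[0,0,0,0,0,0,0],[0,0,0,0,0,0,0]]'
```

```text
clock: 23.6
tcp_pos: [0.6527, 0.0487, 0.0768]
tcp_rot: [[0.145, 0.989, -0.0], [0.989, -0.145, -0.0], [-0.0, -0.0, -1.0]]
contact_force: [-0.4, -0.6, -0.1]
width: 0.003
grasp_force: 0.0
```

```bash
python3 -m crank '[[0,-0.3,-2,0,0,0,0],[0,-0.3,-2,0,0,0,0],[0,-0.3,-2,0,0,0,0],[0,-0.3,-2,0,0,0,0],[0,0,0,0,0,0,0]]'
```

```text
clock: 24.22
tcp_pos: [0.6522, 0.0421, 0.0773]
tcp_rot: [[0.145, 0.989, 0.002], [0.989, -0.145, 0.002], [0.002, 0.001, -1.0]]
contact_force: [1.8, 5.0, 0.2]
width: 0.005
grasp_force: 2.5
```

```bash
python3 -m crank '[[0,-0.3,-2,0,0,0,0],[0,-0.3,-2,0,0,0,0],[0,-0.3,-2,0,0,0,0],[0,0,0,0,0,0,0]]'
```

```text
clock: 24.72
tcp_pos: [0.6511, 0.0353, 0.0775]
tcp_rot: [[0.145, 0.989, 0.001], [0.989, -0.145, 0.001], [0.001, 0.001, -1.0]]
contact_force: [0.8, 3.1, 2.2]
width: 0.007
grasp_force: 1.6
```

```bash
python3 -m crank '[[0,-0.3,-2,0,0,0,0],[0,-0.3,-2,0,0,0,0],[0,-0.3,-2,0,0,0,0],[0,0,0,0,0,0,0],[0,0,0,0,0,0,0]]'
```

```text
clock: 25.35
tcp_pos: [0.6492, 0.0282, 0.0762]
tcp_rot: [[0.145, 0.989, -0.001], [0.989, -0.145, -0.001], [-0.001, -0.001, -1.0]]
contact_force: [-0.2, 0.2, 0.1]
width: 0.002
grasp_force: 0.0
```

```bash
python3 -m crank '[[0,-0.1,-1,0,0,0,0],[0,-0.1,-0.5,0,0,0,0],[0,0,0,0,0,0,0],[0,0,0,0,0,0,0]]'
```

```text
clock: 25.85
tcp_pos: [0.6495, 0.0273, 0.0768]
tcp_rot: [[0.145, 0.989, -0.0], [0.989, -0.145, -0.0], [-0.0, -0.0, -1.0]]
contact_force: [0.3, -0.3, -1.2]
width: 0.007
grasp_force: 0.0
```

```bash
python3 -m crank '[[0,1.5,10,0,0,0,0],[0,3,20,0,0,0,0],[0,0,0,30,0,0,0],[0,0,0,40,0,0,0],[0,-6,-30,0,0,0,0],[0,-6,-30,0,0,0,0],[0,-6,-30,0,0,0,0],[0,-9,-30,-16,0,0,0],[0,0,0,0,0,0,0],[0,0,0,0,0,0,0],[0,0,0,0,0,0,0],[0,0,0,0,0,0,0]]'&& python3 - <<'E'
from h import *
f,K,E=cam("wrist");np.savez("w7.npz",K=K,E=E,f=f)
cv2.imwrite("pics/w7.png",cv2.resize(np.ascontiguousarray(f[90:240,240:400,::-1]),None,fx=4,fy=4,interpolation=2))
E
```

```text
clock: 27.35
tcp_pos: [0.6276, -0.0618, 0.1314]
tcp_rot: [[0.144, 0.99, 0.001], [0.99, -0.144, -0.0], [0.0, 0.001, -1.0]]
contact_force: [-0.1, -0.5, -0.4]
width: 0.003
grasp_force: 0.0
```

View pics/w7.png

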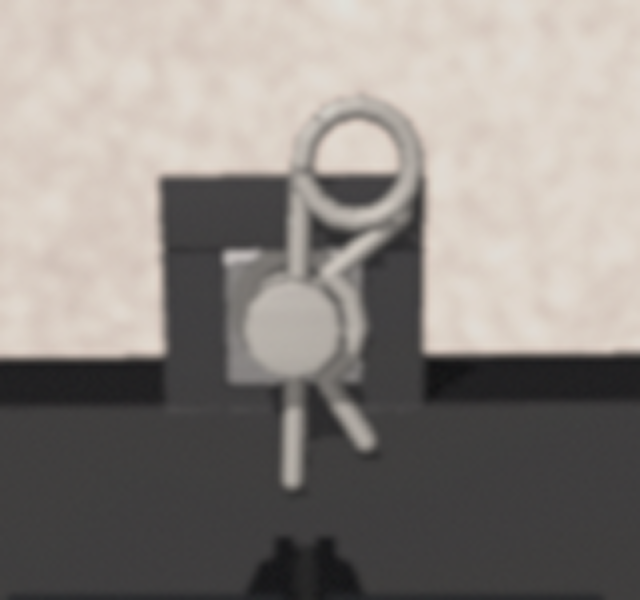

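The clip is snapped round the stud (at (293,328)): the straight leg comes out to (292,488) and the bent leg sits round the stud's right side. I'll check the distances.

```bash
python3 - <<'E'
from h import *
d=np.load("w7.npz");K,E=d["K"],d["E"]
P=lambda l,z:ray(np.array(l)/4+[240,90],K,E,z)[0,:2]
s,t,c=P([293,328],.0805),P([292,490],.0695),P([358,162],.074)
b=np.array([-.1425,-.99]);n=np.array([.99,-.1425])
print("tip-stud",(t-s)@b,(t-s)@n,"coil-stud",(c-s)@b,(c-s)@n, "expect .032,0,-.030,.010")
v=t-c;print(np.degrees(np.arctan2(v[1],v[0])-np.arctan2(-.01,.062)))
E
```

```text
tip-stud 0.033587687493135246 -0.0003785525808564366 coil-stud -0.028839985684940606 0.011633752114957244 expect .032,0,-.030,.010
-99.92022159052821
```

```bash
python3 -c "
from workcell import finish_job;print(finish_job())"
```

```text
the job is handed in; nothing more can be done
None
```

The job is handed in at about 27 s on the robot's clock: the cover is shut, and the clip is snapped round the stud with its seat measured about 1.5 mm from the stud's centre. The hand-in call gave no verdict.

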